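# Lock the palette knives into the tool cradle

## Task

Lay the wooden-handled palette knife in the empty middle place of the tool cradle, blade pointing the same way as the other two knives, without dropping it, and let go of it while the keeper bar is still open. Then swing the hinged keeper bar down over the three knives and press its orange thumb pad until the bar clicks past the sprung brass nose and sits fully home. Never load the cradle or its bar with more than 35 N, and leave the other two knives and the brush where they are.

Things in the scene. Friction and masses are not known exactly. Their poses are not given: they have to be found in the camera images.
- cradle: Fixed tool cradle, base 130 x 260 x 12 mm; origin at the centre of its underside, x along the knives (blades to +x), y across, z up. Two plywood combs 10 mm thick at x = -45 and +45 mm, tops z = 70 mm, notches 26 mm wide, floor z = 56 mm, at y = -50, 0 (empty), +50 mm; open between the combs down to z = 12 mm. Hinge fork at y = -105 mm (top z = 96). Catch post at y = 100 to 122 mm (top z = 102).
- slot (a point): Middle of the empty place: cradle x = 0, y = 0, at notch-floor height (z = 56 mm). Axes as the cradle.
- knife: The loose palette knife: brown wooden handle 130 long x 18 wide x 16 mm high, brass ferrule, flat steel blade; 190 mm overall, about 80 g. Origin at the underside of the middle of the handle; x towards the blade, z up. Lies flat on the bench at the start; balances about 15 mm from the origin towards the blade.
- knife_tip (a point): Tip of that knife's blade, 125 mm along x from its origin, 8 mm up.
- keeper (a joint): Keeper bar angle, rad: 0 = home (level over the knives), grows as the free end lifts, 1.57 upright, opens to 2.05 (leaning out, away from the knives). Stiff hinge (0.15 N m): stays where left. Near 0.08 it meets a sprung brass nose on the catch post: about 8 to 12 N on the pad takes it past; below about 0.03 the nose snaps it home on a rubber-faced stop and holds it.
- keeper_hinge (a point): Hinge axis of the keeper bar, at cradle (0, -105, 82) mm. x = hinge axis (cradle x), y runs along the bar from hinge to free end, z = normal of the bar's upper (when open: outer) face. Steel bar 16 mm wide (x), 12 mm thick (6 mm either side of the axis), free end 190 mm from the axis.
- keeper_pad (a point): Centre of the top of the orange thumb pad (20 x 40 mm) on the bar's upper face, 145 mm along the bar from the hinge axis and 10 mm out from it. With the bar home it is at cradle (0, 40, 92) mm. Axes as keeper_hinge.
- blue_knife: Blue-handled knife, same form, already in the cradle's y = -50 mm place. Leave alone.
- black_knife: Black-handled knife, same form, already in the cradle's y = +50 mm place. Leave alone.
- brush: Flat green-handled brush, about 175 x 22 x 14 mm, lying on the bench; origin under its handle. Leave alone.

How it is judged:
By the outcome, as a careful person would: the job done as asked, in the order asked, and still so for the second after the job is handed in, with the robot touching nothing.
It also fails if it takes over 72 s, if anything falls off the work surface, if the arm or the gripper's body presses on something with over 40 N, if the wrist force passes 120 N, or if a joint passes its speed limit or range.

## Robot

A 6-joint arm with a two-finger parallel gripper is mounted at the origin on the work surface. World frame = base frame: x ahead of the robot, y to its left, z up, the work surface at z = 0. Lengths are in mm, angles in rad, forces in N, time in s.
With the tool pointing down it reaches from about 275 to 825 mm from the base axis. Payload 4.9 kg.
Tool frame: the origin (TCP) lies at the very end of the fingers, on their centre line; the grasp point (between the pads) lies 19 mm behind it; z points along the fingers, y is the line along which they close (so a half turn about z gives the same grasp; the last joint's range is limited). The gripper opens to 85 mm and grips with 20 to 120 N. Pads are 22 mm wide; open, the fingers measure 114 mm over their backs; the gripper's body (76 mm by 85 mm) begins 54 mm behind the grasp point. The pads swing forward as they close: fully open they stand 13 mm farther back than shut.
Start: joints at [-1.335, 0.326, -0.193, 1.052, 0, 1.437], TCP at [198.799, -512.833, 231.281] pointing down, gripper open.
Joint ranges: [-2.65, 2.65], [-0.97, 1.79], [-1.3, 1.35], [-1.93, 2.1], [-1.47, 1.37], [-3.14, 3.14]. Speed limits (rad/s): [2.57, 2.57, 3.14, 3.14, 3.14, 3.14].

## Interface

Orientations are given as [roll, pitch, yaw] about the fixed x, y, z axes, in that order (R = Rz(yaw) Ry(pitch) Rx(roll)).
In Python, from bench import bot, solve_ik, imaging gives the robot as it stands. Calls block until the motion is done:
- bot.move_ptp(position, orientation): joint-space move of the TCP to a pose.
- bot.movel(position, rot=None, max_speed=150, threshold=None): straight line of the TCP; rot=None keeps the orientation; max_speed is the mean speed in mm/s. With threshold (N) it stops when the force on the tool has changed by that much, and returns True; else False.
- bot.move_j(angles): joint-space move.
- bot.grip(opening, effort=None): opening from 0.0 (shut) to 1.0 (fully open); effort is the grip in N (None keeps the last); returns when the fingers have stopped.
- bot.dwell(seconds).
- solve_ik(position, orientation): joint angles nearest the present ones, or None.
- bot.get_state(): the state.
- imaging.capture(name): name is "scene" or "top" or "wrist"; returns the picture (400x640x3 uint8, blue, green, red); there is no depth.
- imaging.camera_model(name): a dict with "K" (3x3 intrinsics, pixels), "position" and "rotation" of the camera in the world. Camera axes: x right, y up, looking along -z (the intrinsics and any distortion apply to the point x, -y, -z); pixel columns grow to the right and rows downward; lengths in mm; the calibration is good to about 2 mm. A picture is of the moment at which its call begins: read the wrist's pose just before it. camera_model takes no time and is no camera call; for the wrist camera it gives the pose at the moment of the call.
A pose or a line that the arm cannot do raises bot.IKError and nothing moves.
- bot.sign_off(): hands the job in; it is judged then, once.
The state is a dict: "t": time; "qpos": joint angles; "joint_velocities": joint speeds; "effort": joint torques, N m; "tcp_pos": TCP position; "orientation": TCP orientation; "contact_force": force on the tool from outside, world axes, zero at the start; "wrist_torque": the same for the moment, N m; "opening": opening from 0.0 (shut) to 1.0 (fully open); "gripper_force": force on a finger pad.
Only numpy, scipy, OpenCV 4.12 (cv2) and the standard library are available. Lean on these libraries where they do the work, as an engineer would, in place of code of your own. Each camera call takes 0.05 s, during which the arm holds its last target. There are 200 camera calls.

## Working session

There is one attempt and no reset: what is moved stays moved. The work goes in short steps, each a Python script; the robot and the scene stay as the last script left them, time stands still between calls to the robot, and variables do not carry over. Pictures are saved under pics/ and viewed, at most 10 in all, crops included, and the job is handed in when it is done.

```bash
mkdir -p pics; ls; python3 - <<'E'
from bench import bot, imaging
import cv2
for n in("scene","top"):
    cv2.imwrite(f"pics/{n}0.png",imaging.capture(n)); m=imaging.camera_model(n); print(n,m)
s=bot.get_state(); print(s["t"],s["orientation"],s["opening"])
E
```

```text
pics
scene {'K': array([[463.37857281,   0.        , 310.05476419],
       [  0.        , 463.37857281, 206.30218232],
       [  0.        ,   0.        ,   1.        ]]), 'position': array([ 844.71134385, -453.00140913,  949.52914959]), 'rotation': array([0.53989289, 0.01447568, 0.56130974])}
top {'K': array([[440.19261673,   0.        , 316.75665176],
       [  0.        , 440.19261673, 195.67979444],
       [  0.        ,   0.        ,   1.        ]]), 'position': array([503.39553143, -26.12628122, 911.18856851]), 'rotation': array([ 0.09255857, -0.00968836, -1.55994692])}
0.1 [-3.14005304e+00 -2.44453912e-04  3.69765432e-01] 1.0044456432092865
```

View pics/top0.png

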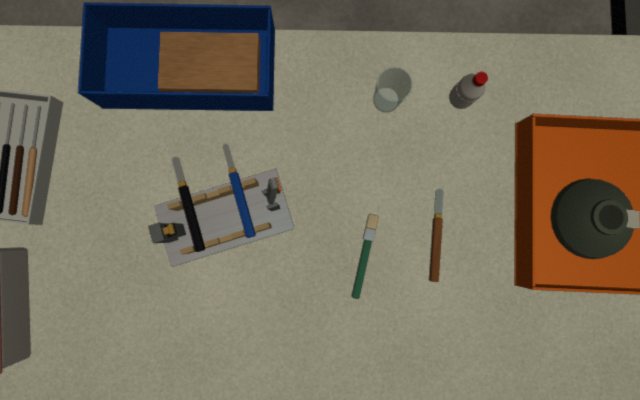

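View pics/scene0.png

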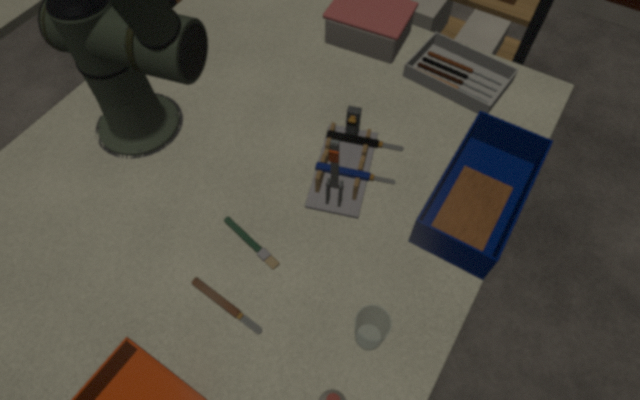

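The top view shows the cradle at about (225,217), with its hinge fork at (272,195) and its catch post at (163,231). The loose knife runs from (435,280) to its tip at (439,191), and the brush lies at (365,255). The keeper bar is open, with its orange pad at about (280,185), and the blades point up in the image (+x).

```bash
cat > h.py <<'E'
import numpy as np, cv2
from scipy.spatial.transform import Rotation as R
from bench import bot, solve_ik, imaging
def cam(n):
    m=imaging.camera_model(n); r=np.array(m["rotation"])
    Rm=R.from_euler("xyz",r).as_matrix() if r.size==3 else r
    return np.array(m["K"]),np.array(m["position"]),Rm,m
def ray(c,uv,z):
    K,p,Rm,m=c; d=np.linalg.inv(K)@[uv[0],uv[1],1]; d=Rm@[d[0],-d[1],-d[2]]
    return p+d*(z-p[2])/d[2]
def proj(c,P):
    K,p,Rm,m=c; q=(np.atleast_2d(P)-p)@Rm; q=q*[1,-1,-1]; q=q@K.T
    return q[:,:2]/q[:,2:]
E
python3 - <<'E'
from h import *
t=cam("top"); s=cam("scene")
for nm,uv,z in [("butt",(435,280),8),("tip",(439,191),8),("post",(163,225),102),("cc",(225,217),12)]: print(nm,ray(t,uv,z))
for nm,uv,z in [("butt",(194,281),8),("tip",(260,330),8)]: print("s",nm,ray(s,uv,z))
k=ray(t,(437,240),0); c=ray(t,(225,217),30)
for P,z in ((c,420),(c,480),(k,300)): print(P, solve_ik([P[0],P[1],z],[np.pi,0,0.25]))
st=bot.get_state(); w=cam("wrist"); print(w[3], st["tcp_pos"])
E
```

```text
butt [ 418.2569071  -275.85262065    8.        ]
tip [ 600.01799261 -286.69797012    8.        ]
post [521.4420835  247.43784667 102.        ]
cc [541.11663244 152.61753278  12.        ]
s butt [ 419.0721871  -274.56223456    8.        ]
s tip [ 602.65690963 -286.02079743    8.        ]
[540.36152963 149.03943052  30.        ] [0.13744052 0.30498165 0.25176344 1.51757812 0.         3.02903318]
[540.36152963 149.03943052  30.        ] [0.13744052 0.33188163 0.44125314 1.68016784 0.         3.02903318]
[ 499.07137121 -283.35012093    0.        ] [-6.44972040e-01  3.37849576e-01 -4.07362001e-05  1.23290601e+00
  0.00000000e+00  2.24662061e+00]
{'K': array([[329.35608209,   0.        , 325.48638603],
       [  0.        , 329.35608209, 196.70744023],
       [  0.        ,   0.        ,   1.        ]]), 'position': array([ 262.51836573, -488.11644768,  374.1635207 ]), 'rotation': array([-2.76113052e-01,  8.42092218e-04, -1.20062591e+00])} [ 198.67402673 -512.31317763  230.580793  ]
```

```bash
python3 - <<'E'
from h import *
import pickle
d={}
def shot(n,k):
    bot.dwell(0.3); c=cam(n); im=imaging.capture(n); d[k]=(c,im); cv2.imwrite(f"pics/{k}.png",im)
bot.move_ptp([540,150,400],[np.pi,0,0.22-np.pi])
bot.movel([560,160,320]); shot("wrist","wc")
shot("scene","sc0")
bot.movel([540,150,400])
bot.move_ptp([500,-283,220],[np.pi,0,-0.06-np.pi]); shot("wrist","wk"); shot("top","t1")
pickle.dump(d,open("d.pkl","wb"))
im=d["wk"][1]; print(bot.get_state()["t"],bot.get_state()["qpos"])
E
python3 -c "
import cv2,numpy as np
a=cv2.imread('pics/wk.png')
cv2.imwrite('pics/wk_s.png',a)"
```

```text
7.3167 [-6.43548436e-01  3.78973554e-01 -1.44982140e-01  1.04691415e+00
 -1.09229830e-05 -5.83501325e-01]
```

View pics/wc.png

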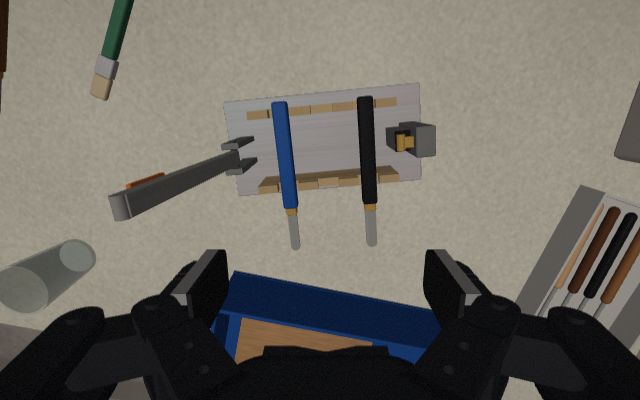

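View pics/wk.png

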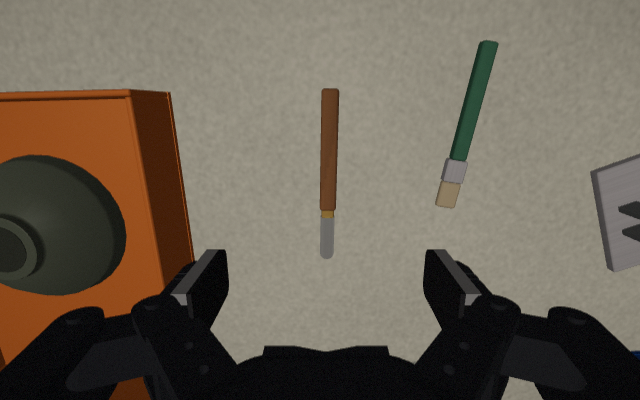

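The wrist view of the cradle shows base corners at about (224,102), (419,83), (422,180) and (240,195). The bar leans out to the left from its hinge at (240,155) to its free end at (122,207). The second picture shows the knife clear of everything: handle (330,88) to (327,212), tip (326,259).

```bash
cat > fit.py <<'E'
from h import *
import pickle
from scipy.optimize import least_squares
d=pickle.load(open("d.pkl","rb"))
def c2w(p,P): 
    P=np.atleast_2d(P)*1.; r=R.from_euler("z",p[2]).as_matrix(); return P@r.T+[p[0],p[1],0]
C=np.array([(-65,-130,12),(-65,130,12),(65,130,12),(65,-130,12)])
W=np.array([(224,102),(419,83),(422,180),(240,195)]); T=np.array([(293,230),(172,265),(155,205),(276,170)])
cw,ct=d["wc"][0],d["t1"][0]
for nm,fs in (("w",[(cw,W)]),("t",[(ct,T)]),("both",[(cw,W),(ct,T)])):
    r=least_squares(lambda p:np.concatenate([(proj(c,c2w(p,C))-u).ravel() for c,u in fs]),[540,150,.25]); print(nm,r.x,np.round(r.fun,1))
    if nm=="w": pw=r.x
    if nm=="both": p=r.x
# bar angle from wrist view and scene
def bar(th,r,o,x=0): return [x,-105+r*np.cos(th)-o*np.sin(th),82+r*np.sin(th)+o*np.cos(th)]
for th in (1.6,1.7,1.8,1.9,2.0,2.05): print(th,proj(cw,c2w(p,[bar(th,190,6),bar(th,190,-6),bar(th,145,10)])).round(0).tolist())
# knife
ck,im=d["wk"]; hsv=cv2.cvtColor(im,cv2.COLOR_BGR2HSV)
m=((hsv[...,0]<18)&(hsv[...,1]>90)).astype(np.uint8); m[:, :280]=0; m[:,380:]=0; m[260:]=0
ys,xs=np.nonzero(m); print(cv2.minAreaRect(np.c_[xs,ys].astype(np.float32)),len(xs),ys.min(),ys.max())
for nm,uv,z in (("butt",(330,88),16),("hend",(327.5,211),16),("tip",(326,259),8)): print(nm,ray(ck,uv,z))
o=d["wc"][1].copy(); big=cv2.resize(o[60:260,90:460],None,fx=2.1,fy=2.1,interpolation=3)
def draw(P,col):
    q=((proj(cw,c2w(p,P))-[90,60]+.5)*2.1).astype(int); cv2.polylines(big,[q],True,col,1)
draw(C,(0,0,255))
for y in (-50,0,50): draw([(-45,y-13,70),(-45,y+13,70)],(0,255,0)); draw([(45,y-13,70),(45,y+13,70)],(0,255,0)); draw([(-65,y,72),(125,y,64)],(255,255,0))
draw([(-8,100,102),(8,100,102),(8,122,102),(-8,122,102)],(255,0,255))
for x in(-45,45): draw([(x-5,-76,70),(x+5,-76,70),(x+5,76,70),(x-5,76,70)],(0,255,255))
cv2.imwrite("pics/ov.png",big)
E
python3 fit.py
```

```text
w [5.41574078e+02 1.55280324e+02 3.12148576e-01] [-0.9 -0.3  1.7 -0.4 -0.  -0.1 -0.9  1.2]
t [5.40711573e+02 1.54086910e+02 2.96558190e-01] [ 1.4 -0.1 -1.6  1.3 -0.7 -0.5  0.9 -0.8]
both [5.41314633e+02 1.54929469e+02 3.07486760e-01] [-1.  -1.   1.8 -0.2 -0.4  0.1 -1.4  0.6  1.2 -1.2 -1.5  1.6 -1.3  0.
  0.  -1.7]
1.6 [[135.0, 205.0], [154.0, 204.0], [166.0, 188.0]]
1.7 [[107.0, 207.0], [125.0, 206.0], [148.0, 189.0]]
1.8 [[83.0, 208.0], [98.0, 207.0], [132.0, 189.0]]
1.9 [[62.0, 207.0], [75.0, 207.0], [119.0, 189.0]]
2.0 [[45.0, 206.0], [55.0, 207.0], [108.0, 188.0]]
2.05 [[39.0, 205.0], [47.0, 206.0], [103.0, 188.0]]
((328.8463134765625, 149.48992919921875), (17.182580947875977, 121.21641540527344), 0.8814039826393127) 2029 89 210
butt [ 416.07607838 -273.96946018   16.        ]
hend [ 545.54934382 -283.85936877   16.        ]
tip [ 607.79162513 -289.15109243    8.        ]
```

View pics/ov.png

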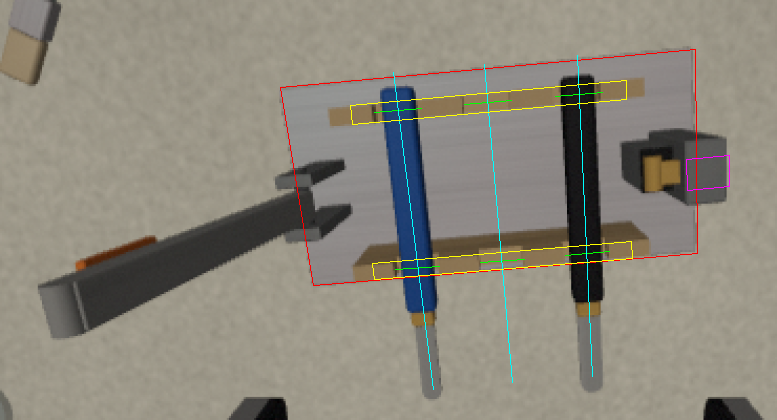

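The overlay fits: the notches line up to about 1 px, with roughly 0.8 mm of y shift to take off. The bar angle comes out at about 1.68 rad. The knife's size also checks: handle 130 mm, overall 192 mm. Next I pick it up.

```bash
cat >> h.py <<'E'
PC=np.array([541.7,154.2,.31])
def cw(x,y,z):
    v=R.from_euler("z",PC[2]).apply([x,y,z]); return v+[PC[0],PC[1],0]
def stat(): 
    s=bot.get_state(); print(round(s["t"],2),np.round(s["tcp_pos"],1),"F",np.round(s["contact_force"],1),"op",round(s["opening"],3),"g",round(s["gripper_force"],1)); return s
E
python3 - <<'E'
from h import *
ky=-0.078; o=[480.8,-278.9]; g=[o[0]+12*np.cos(ky),o[1]+12*np.sin(ky)]
rot=[np.pi,0,ky-np.pi]
bot.grip(0.5,40)
bot.move_ptp([*g,80],rot)
print(bot.movel([*g,3],max_speed=60,threshold=8)); stat()
bot.grip(0.0,40); stat()
bot.movel([*g,60],max_speed=80); s=stat()
bot.movel([*g,380],max_speed=200); stat()
c=cam("wrist"); cv2.imwrite("pics/held.png",imaging.capture("wrist"))
E
```

```text
False
9.86 [ 493.1 -280.1    3.4] F [-0.4  0.6  0.1] op 0.499 g 0.0
10.2 [ 493.1 -280.1    3.5] F [-0.4  0.1  3. ] op 0.193 g 40.2
11.07 [ 492.4 -279.6   59.7] F [ 1.2 -0.2 -1.8] op 0.199 g 39.6
12.82 [ 492.4 -279.6  379. ] F [-0.1 -0.  -1.1] op 0.193 g 39.6
```

View pics/held.png

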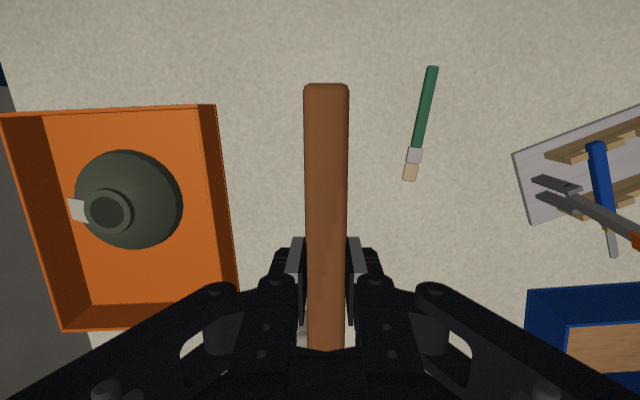

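The knife is held straight in the fingers, with its butt at (326,84). I carry it to a hover over the slot and check the alignment there.

```bash
python3 - <<'E'
from h import *
rot=[np.pi,0,PC[2]-np.pi]
bot.move_ptp(cw(14,0,380),rot); stat()
bot.movel(cw(14,0,82),max_speed=150); bot.dwell(.3); s=stat(); print(s["orientation"])
c=cam("wrist"); im=imaging.capture("wrist")
for P in [(-50,-13,70),(-50,13,70),(-50,-13,56),(-50,13,56)]:
    print(proj(c,cw(*P)).round(1))
cv2.imwrite("pics/hover.png",cv2.resize(im[30:330,150:500],None,fx=2,fy=2,interpolation=3))
E
```

```text
14.49 [555.3 157.5 379.9] F [-0.8  0.6 -0.8] op 0.194 g 39.6
16.93 [555.2 158.5  82.2] F [ 0.1  0.  -0.8] op 0.197 g 39.6
[-3.14154838e+00  3.63898379e-04 -2.83156949e+00]
[[298.2 115.8]]
[[354.8 115.8]]
[[300.5 114.8]]
[[352.4 114.9]]
```

View pics/hover.png

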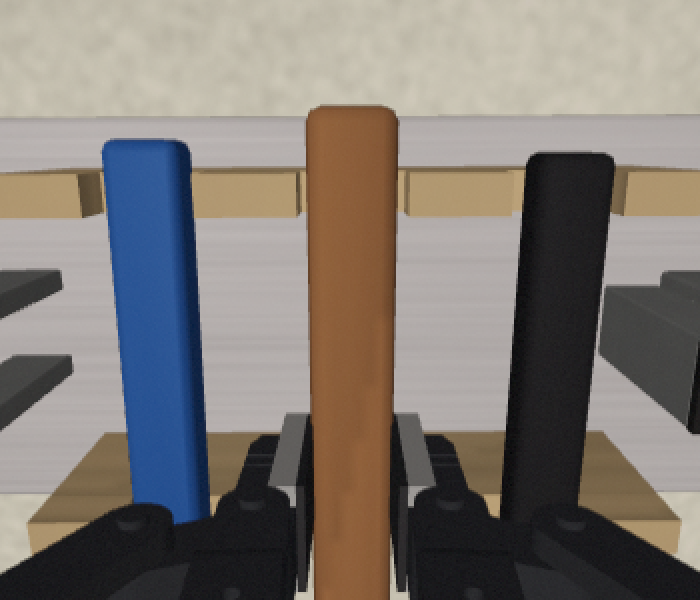

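The handle is centred on the notch: both midpoints fall at about 352 px in the crop. I lower it, release and retreat.

```bash
python3 - <<'E'
from h import *
print(bot.movel(cw(14,0,66),max_speed=50,threshold=6)); stat()
print(bot.movel(cw(14,0,58.3),max_speed=15,threshold=4)); s=stat()
bot.grip(0.36); bot.dwell(.2); stat()
x,y,z=s["tcp_pos"]
bot.movel(cw(14,0,110),max_speed=80); stat()
bot.movel(cw(14,0,200),max_speed=150)
c=cam("wrist"); im=imaging.capture("wrist"); 
print(proj(c,[cw(-63,0,72),cw(67,0,72),cw(0,-105,82)]).round(0))
cv2.imwrite("pics/placed.png",im)
# plan the swing feasibility
L=145
for th in (1.68,1.4,1.1,.8,.5,.2,0.0):
    for phi in (0,.3,.6):
        T=R.from_euler("z",PC[2])*R.from_euler("x",phi)*R.from_euler("xyz",[np.pi,0,-np.pi])
        P=cw(0,-105+L*np.cos(th)-10*np.sin(th),82+L*np.sin(th)+10*np.cos(th))
        q=solve_ik(P,T.as_euler("xyz")); print(th,phi,T.apply([0,0,1]).round(2),None if q is None else q.round(2))
E
```

```text
False
17.44 [554.6 158.4  65.4] F [ 0.3 -0.7 -0.5] op 0.198 g 39.6
True
17.91 [555.1 158.5  59.5] F [-0.6 -0.9  5.1] op 0.197 g 40.2
18.4 [554.1 158.4  58.4] F [-0.1 -0.1  0.7] op 0.358 g 0.0
19.19 [554.7 158.4 109.7] F [-0.6  1.3 -0.2] op 0.357 g 0.0
[[326.  95.]
 [326. 248.]
 [196. 177.]]
1.68 0 [-0.  0. -1.] [-0.08  0.39 -0.11  1.07  0.   -0.39]
1.68 0.3 [-0.09  0.28 -0.96] [-0.21  0.49 -0.    1.24  0.26 -0.54]
1.68 0.6 [-0.17  0.54 -0.83] [-0.32  0.64  0.13  1.45  0.47 -0.73]
1.4 0 [-0.  0. -1.] [-0.01  0.37 -0.14  1.06  0.   -0.32]
1.4 0.3 [-0.09  0.28 -0.96] [-0.15  0.46 -0.05  1.2   0.27 -0.48]
1.4 0.6 [-0.17  0.54 -0.83] [-0.27  0.59  0.06  1.4   0.49 -0.67]
1.1 0 [-0.  0. -1.] [ 0.06  0.37 -0.17  1.03  0.   -0.25]
1.1 0.3 [-0.09  0.28 -0.96] [-0.09  0.44 -0.11  1.15  0.28 -0.41]
1.1 0.6 [-0.17  0.54 -0.83] [-0.21  0.56 -0.02  1.32  0.51 -0.61]
0.8 0 [-0.  0. -1.] [ 0.13  0.38 -0.22  0.97  0.   -0.18]
0.8 0.3 [-0.09  0.28 -0.96] [-0.03  0.43 -0.17  1.07  0.28 -0.35]
0.8 0.6 [-0.17  0.54 -0.83] [-0.16  0.55 -0.1   1.22  0.53 -0.55]
0.5 0 [-0.  0. -1.] [ 0.18  0.41 -0.27  0.9   0.   -0.13]
0.5 0.3 [-0.09  0.28 -0.96] [ 0.02  0.45 -0.24  0.97  0.29 -0.3 ]
0.5 0.6 [-0.17  0.54 -0.83] [-0.11  0.56 -0.17  1.11  0.54 -0.5 ]
0.2 0 [-0.  0. -1.] [ 0.21  0.45 -0.31  0.81  0.   -0.1 ]
0.2 0.3 [-0.09  0.28 -0.96] [ 0.05  0.48 -0.29  0.87  0.29 -0.27]
0.2 0.6 [-0.17  0.54 -0.83] [-0.08  0.59 -0.23  1.01  0.55 -0.47]
0.0 0 [-0.  0. -1.] [ 0.22  0.48 -0.35  0.75  0.   -0.09]
0.0 0.3 [-0.09  0.28 -0.96] [ 0.06  0.52 -0.32  0.81  0.29 -0.26]
0.0 0.6 [-0.17  0.54 -0.83] [-0.08  0.62 -0.26  0.94  0.55 -0.46]
```

View pics/placed.png

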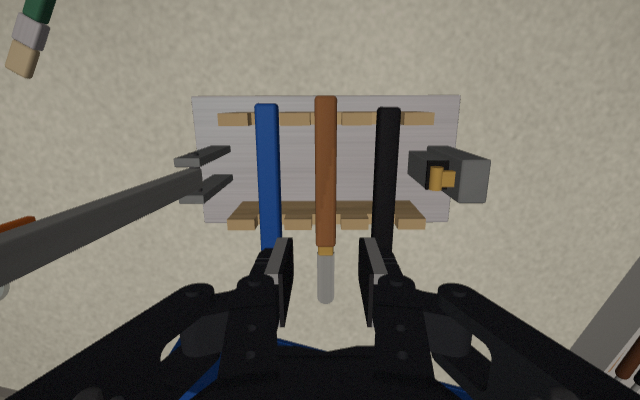

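The knife rests in both middle notches and has been released, with all three handles level and parallel. The bar is still open at the left. I now push it over from its outer side.

```bash
cat >> h.py <<'E'
def swing(th,lift=0.,w=14.5):
    phi=0.5*min(1,max(th,0)/1.2); r=155-10*min(1,max(th,0)/1.2)
    o=10+lift
    y=-105+r*np.cos(th)-o*np.sin(th)-w*np.cos(phi); z=82+r*np.sin(th)+o*np.cos(th)-w*np.sin(phi)
    T=R.from_euler("z",PC[2])*R.from_euler("x",phi)*R.from_euler("xyz",[np.pi,0,-np.pi])
    return cw(0,y,z),T.as_euler("xyz")
E
python3 - <<'E'
from h import *
bot.movel(cw(14,0,400),max_speed=250)
bot.grip(0.0)
P,r=swing(2.0,10)
n=R.from_euler("z",PC[2]).apply([0,-50,170])
bot.move_ptp(P+n,r); stat()
bot.movel(P,r,max_speed=150); stat()
for th in np.arange(1.85,1.0,-.15):
    P,r=swing(th); hit=bot.movel(P,r,max_speed=50,threshold=12); print(round(th,2),hit); s=stat()
    if hit: break
cv2.imwrite("pics/sw.png",imaging.capture("scene")[60:260,220:480].repeat(3,0).repeat(3,1)[:600,:780])
E
```

```text
22.35 [617.  -79.1 369.2] F [0.4 0.6 0.4] op 0.0 g 0.0
23.68 [602.1 -32.7 199.6] F [0.1 0.2 0. ] op -0.003 g 0.0
1.85 False
24.47 [592.8  -5.1 211.7] F [0.1 0.1 0.1] op -0.001 g 0.0
1.7 False
25.05 [586.3  15.1 217.7] F [ 0.2 -0.9 -0. ] op 0.001 g 0.0
1.55 False
25.63 [579.6  35.8 220.4] F [ 0.7 -0.6 -0.1] op 0.001 g 0.0
1.4 False
26.22 [572.9  56.6 219.7] F [ 0.1 -0.3 -0.4] op -0.004 g 0.0
1.25 False
26.8 [566.3  77.  215.8] F [ 0.  -1.2  0. ] op -0.002 g 0.0
1.1 False
27.38 [560.   96.9 210.2] F [-0.3  0.3 -0.4] op 0.002 g 0.0
```

View pics/sw.png

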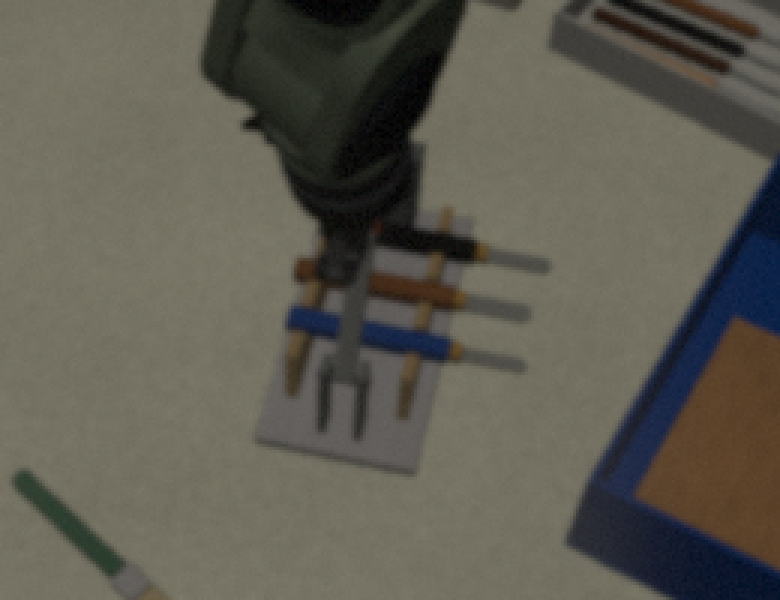

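The fingers are on the bar's outer face and the bar is coming over the three knives at about 1 N. I continue to just above the nose, then press slowly.

```bash
python3 - <<'E'
from h import *
hit=False
for th in (.95,.8,.65,.5,.35,.25,.15):
    P,r=swing(th); hit=bot.movel(P,r,max_speed=50,threshold=10)
    if hit: break
print(th,hit); stat()
if not hit:
    P,r=swing(0.1); print(bot.movel(P,r,max_speed=20,threshold=10)); stat()
E
```

```text
0.15 False
31.24 [531.7 184.1 113.6] F [ 0.1 -0.1 -0.5] op -0.005 g 0.0
False
31.77 [531.5 185.6 106.6] F [-0.7 -0.8 -0.6] op 0.001 g 0.0
```

```bash
python3 - <<'E'
from h import *
rot=[np.pi,0,PC[2]-np.pi]
bot.movel(cw(0,39,113),rot,max_speed=40); stat()
for z in (108,104,102,100,98,96,95,94,93,92,91,90,89,88):
    h=bot.movel(cw(0,39,z),max_speed=8,threshold=16); print(z,h); s=stat()
    if h or s["contact_force"][2]>17: break
E
```

```text
32.13 [529.9 191.7 113.2] F [ 0.5 -0.3  0.3] op 0.002 g 0.0
108 False
32.91 [529.8 191.3 108. ] F [-0.1  0.  -0.3] op -0.0 g 0.0
104 False
33.56 [529.7 191.3 103.9] F [-0.9 -0.4  0.1] op -0.004 g 0.0
102 False
33.96 [529.9 191.4 102.4] F [-1.9 -0.1  4.3] op -0.003 g 2.3
100 False
34.36 [530.  191.6 101.2] F [-2.8 -0.2 10.7] op -0.003 g 5.5
98 False
34.76 [529.9 191.8  98.6] F [-1.2  0.4  6.5] op 0.005 g 3.3
96 False
35.16 [529.8 191.4  95.8] F [-0.8  2.   1.9] op -0.0 g 0.6
95 False
35.43 [529.6 191.   94.6] F [ 1.4  0.3 -0.6] op -0.002 g 0.0
94 False
35.71 [529.7 191.2  93.9] F [-0.6 -0.8 -0.4] op -0.001 g 0.0
93 False
35.98 [529.7 191.3  92.9] F [-0.1  0.4  0.2] op -0.003 g 0.0
92 False
36.26 [529.8 191.3  92. ] F [-0.2 -0.1 -0.4] op -0.004 g 0.0
91 False
36.53 [529.9 191.4  91.8] F [-2.1  0.3  6.7] op -0.003 g 3.3
90 False
36.81 [529.9 191.4  91.7] F [-4.7 -1.7 12.6] op 0.003 g 6.5
89 False
37.08 [530.  191.4  91.6] F [-6.3 -2.7 18.3] op 0.001 g 9.7
```

Classic click: a peak of about 11 N, a drop to zero as it snapped, then a hard stop at z = 91.8 (expected 92). I retreat and check.

```bash
python3 - <<'E'
from h import *
bot.movel(cw(0,39,93),max_speed=15); bot.movel(cw(0,39,240),max_speed=120); bot.dwell(.3); stat()
cv2.imwrite("pics/end.png",imaging.capture("wrist"))
E
```

```text
39.17 [529.6 191.3 239.7] F [ 0.3 -0.   0. ] op -0.004 g 0.0
```

View pics/end.png

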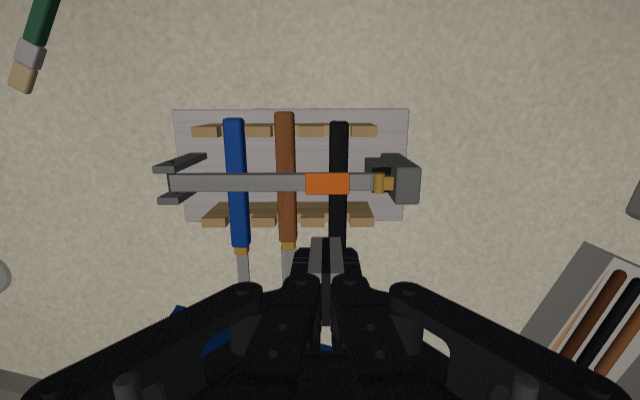

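The bar is level over the three knives with its end under the brass nose at (382,183), and the knives are still in their places.

```bash
python3 -c "
from bench import bot
print(bot.sign_off())"
```

```text
the job is handed in; nothing more can be done
None
```

The job is handed in at about 39 s: the knife lies in the middle place, blade the same way as the others, released with the bar still open, and the keeper bar is clicked home (highest press reading about 18 N on the tool).

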